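# Build the sighting column on the phantom socket

## Robot

A 6-joint arm with a two-finger parallel gripper is mounted at the origin on the work surface. World frame = base frame: x ahead of the robot, y to its left, z up, the work surface at z = 0. Lengths are in m, angles in rad, forces in N, time in s.
With the tool pointing down it reaches from about 0.275 to 0.825 m from the base axis. Payload 5.2 kg.
Tool frame: the origin (TCP) lies on the front face of the gripper's body, between the roots of the fingers; the fingertips stand 84 mm ahead of it and the grasp point (between the pads) lies 65 mm ahead of it; z points along the fingers, y is the direction in which the jaws open and shut (so a half turn about z gives the same grasp; the last joint's range is limited). The gripper opens to 93 mm and grips with 3 to 60 N. Pads are 15 mm wide; open, the fingers measure 128 mm over their backs; the gripper's body (75 mm by 188 mm) begins 65 mm behind the grasp point.
Start: joints at [1.024, 0.259, 1.535, -0, 1.348, -0.203], TCP at [0.185, 0.518, 0.303] pointing down, gripper open.
Joint ranges: [-3.14, 3.14], [-0.91, 2.08], [0.19, 2.58], [-1.22, 4.36], [0.22, 2.71], [-3.12, 3.12]. Speed limits (rad/s): [2.57, 2.57, 3.14, 3.14, 3.14, 3.14].

## Interface

Orientations are given as a unit quaternion [x, y, z, w].
In Python, from station import env, eyes gives the robot as it stands. Calls block until the motion is done:
- env.reach(position, orientation): joint-space move of the TCP to a pose.
- env.move_straight(position, speed=0.15, rot=None): straight line of the TCP; rot=None keeps the orientation; speed is the mean speed in m/s.
- env.goto_joints(angles): joint-space move.
- env.set_gripper(opening): opening from 0.0 (shut) to 1.0 (fully open); the grip force is fixed at half the most; returns when the fingers have stopped.
- env.pause(seconds).
- env.solve_ik(position, orientation): joint angles nearest the present ones, or None.
- eyes.snapshot(name): name is "side" or "top" or "wrist"; returns a dict with "pixels" (420x560x3 uint8, blue, green, red), "range_z" (420x560 float32, m along the optical axis (not along the pixel's ray), 0 where there is no reading), "intrinsics" (3x3 intrinsics, pixels), "world_from_camera" (4x4, takes a point from camera to world coordinates). Camera axes: x right, y down, z forward; pixel columns grow to the right and rows downward; lengths in m; the calibration is good to about 2 mm. A picture is of the moment at which its call begins.
A pose or a line that the arm cannot do raises env.Unreachable and nothing moves.
- env.close_job(): hands the job in, once; it reports no verdict.
Readings, each from a call of its own:
- env.get_t(): time.
- env.get_joints(): joint angles.
- env.get_joint_velocities(): joint speeds.
- env.get_effort(): joint torques, N m.
- env.get_tcp_pos(): TCP position.
- env.get_eef_rot(): TCP orientation.
- env.get_force(): force on the tool from outside, world axes, zero at the start.
- env.get_torque(): the same for the moment, N m.
- env.get_finger_gap(): opening from 0.0 (shut) to 1.0 (fully open).
Only numpy, scipy, OpenCV 4.12 (cv2) and the standard library are available. Lean on these libraries where they do the work, as an engineer would, in place of code of your own. Each camera call takes 0.05 s, during which the arm holds its last target.

## Task

Build the sighting column on the phantom socket: thread the navy spacer plate over the clear cylinder so it lies flat on the socket, then stand the grey vial shield on it over the cylinder, then lay the brass sight ring on the shield, and last stand the loupe, lens up, on the ring. Place them one at a time in that order, each centred on the socket and set down rather than dropped. Do not disturb the screw-lid jar, the marker box or the dark weight.

Things in the scene. Friction and masses are not known exactly. Their poses are not given: they have to be found in the camera images.
- socket: Fixed twist-lock socket in the shelf: dark round cover plate 96 mm across, flush with the shelf; on it a bright aluminium flange 50 mm across whose flat top (the seat) is 12 mm above the shelf; from the flange a clear acrylic cylinder 20 mm across with a chamfered top stands up 48 mm, so its top is 60 mm above the shelf. Origin on the axis at shelf height, z up.
- spacer_mid (a point): Loose navy polycarbonate cassette spacer, a flat rectangular plate 84 mm (x) by 54 mm (y) by 16 mm thick (z), with a round through hole 34 mm wide in its middle. Lies flat. Point: its centre, half-way up (8 mm above its underside).
- shield_mid (a point): Loose lead-lined grey vial shield, a plain upright tube 48 mm outside diameter, 34 mm bore, open at both ends, 40 mm tall. Point: on its axis half-way up (20 mm above its underside); z along the axis.
- sight_mid (a point): Loose brass sight ring, 54 mm outside diameter, 32 mm bore, 18 mm tall, lying flat. Point: its centre, half-way up (9 mm above its underside); z along the axis.
- loupe_mid (a point): Loose chrome-plated stand loupe, an upright open-bottomed barrel 48 mm outside diameter, 30 mm tall, 4 mm wall, with a clear lens near its top end closing the barrel 4 mm below the rim. It stands lens up. Point: on its axis half-way up (15 mm above its underside); z points to the lens end.
- jar: Bystander: small closed screw-lid jar, 44 mm across, 55 mm tall, loose. Origin: centre of its underside.
- markerbox: Bystander: closed grey box with a white lid, 74 mm (x) by 104 mm (y) by 38 mm tall, loose. Origin: centre of its underside.
- weight: Bystander: dark steel knobbed weight, 56 mm across, 36 mm tall, loose. Origin: centre of its underside.
Not all that is in view belongs to the job. Leave any pink, purple or red look-alike of the part that bears spacer_mid alone.

How it is judged:
On the way, in this order (a step that is already met when the one before it is completed fails the run):
1. spacer flat on the socket, over the clear cylinder, released and at rest (horizontal distance between spacer_mid and socket below 0.01 m and z of spacer_mid in the frame of socket between 0.015 and 0.025 m and (angle between spacer_mid's own z axis and vertical below 0.12 rad or angle between spacer_mid's own z axis and vertical above 3.02 rad) and contact force between the fingers and spacer below 0.1 N and linear speed of spacer below 0.03 m/s), for 0.2 s.
2. vial shield upright on the spacer, over the cylinder, released and at rest (horizontal distance between shield_mid and socket below 0.01 m and z of shield_mid in the frame of socket between 0.043 and 0.053 m and (angle between shield_mid's own z axis and vertical below 0.12 rad or angle between shield_mid's own z axis and vertical above 3.02 rad) and contact force between the fingers and shield below 0.1 N and linear speed of shield below 0.03 m/s), for 0.2 s.
3. brass ring flat on the shield, released and at rest (horizontal distance between sight_mid and socket below 0.01 m and z of sight_mid in the frame of socket between 0.072 and 0.082 m and (angle between sight_mid's own z axis and vertical below 0.12 rad or angle between sight_mid's own z axis and vertical above 3.02 rad) and contact force between the fingers and sight below 0.1 N and linear speed of sight below 0.03 m/s), for 0.2 s.
4. loupe on the ring, lens up, released and at rest (horizontal distance between loupe_mid and socket below 0.01 m and z of loupe_mid in the frame of socket between 0.096 and 0.106 m and angle between loupe_mid's own z axis and vertical below 0.12 rad and contact force between the fingers and loupe below 0.1 N and linear speed of loupe below 0.03 m/s), for 0.2 s.
At the end, for the whole second after the job is handed in: On the socket, upwards: spacer, shield, ring, loupe (lens up), each centred within 10 mm of the socket axis, within 5 mm of its stacked height, level within 7 degrees, released, at rest; jar, marker box and weight within 15 mm of where they were (all of step 1 and all of step 2 and all of step 3 and all of step 4 and distance of each of jar, markerbox, weight from where it was at the start of the episode below 0.015 m); the robot touches nothing.
It fails at once if a bystander (jar, marker box or weight) is pushed more than 15 mm (distance of any of jar, markerbox, weight from where it was at the start of the episode above 0.015 m).
It fails at once if a part is dropped: it moves faster than 0.6 m/s (a fall of about 2 cm) while not held ((linear speed of spacer above 0.6 m/s and contact force between the fingers and spacer below 0.1 N) or (linear speed of shield above 0.6 m/s and contact force between the fingers and shield below 0.1 N) or (linear speed of sight above 0.6 m/s and contact force between the fingers and sight below 0.1 N) or (linear speed of loupe above 0.6 m/s and contact force between the fingers and loupe below 0.1 N)).
It also fails if it takes over 120 s, if anything falls off the work surface, if the arm or the gripper's body presses on something with over 40 N, if the wrist force passes 120 N, or if a joint passes its speed limit or range.

## Working session

There is one attempt and no reset: what is moved stays moved. The work goes in short steps, each a Python script; the robot and the scene stay as the last script left them, time stands still between calls to the robot, and variables do not carry over. Pictures are saved under pics/ and viewed, and the job is handed in when it is done.

```bash
ls; mkdir -p pics; python3 - <<'E'
from station import env, eyes
import cv2, numpy as np
for n in ("side","top","wrist"):
    s=eyes.snapshot(n); cv2.imwrite(f"pics/a_{n}.png",s["pixels"])
    print(n,s["intrinsics"].round(1).tolist(),s["world_from_camera"].round(3).tolist(), (s["range_z"]>0).mean())
print(env.get_t(),env.get_eef_rot(),env.get_finger_gap())
E
```

```text
pics
side [[512.3, 0.0, 282.0], [0.0, 512.3, 218.7], [0.0, 0.0, 1.0]] [[0.774, -0.416, 0.476, -0.026], [-0.633, -0.494, 0.597, -0.697], [-0.013, -0.763, -0.646, 0.81], [0.0, 0.0, 0.0, 1.0]] 0.9963222789115647
top [[454.3, 0.0, 284.3], [0.0, 454.3, 210.1], [0.0, 0.0, 1.0]] [[-0.108, -0.97, 0.217, 0.349], [-0.994, 0.105, -0.025, 0.05], [0.001, -0.219, -0.976, 1.047], [0.0, 0.0, 0.0, 1.0]] 0.9960756802721088
wrist [[313.6, 0.0, 278.8], [0.0, 313.6, 202.8], [0.0, 0.0, 1.0]] [[0.337, 0.908, 0.247, 0.116], [0.942, -0.325, -0.091, 0.541], [-0.002, 0.263, -0.965, 0.385], [0.0, 0.0, 0.0, 1.0]] 0.9960586734693877
0.15 [ 1.71053515e-01  9.85261503e-01 -6.34660665e-04 -2.50262148e-04] 1.0010623749791516
```

View pics/a_top.png

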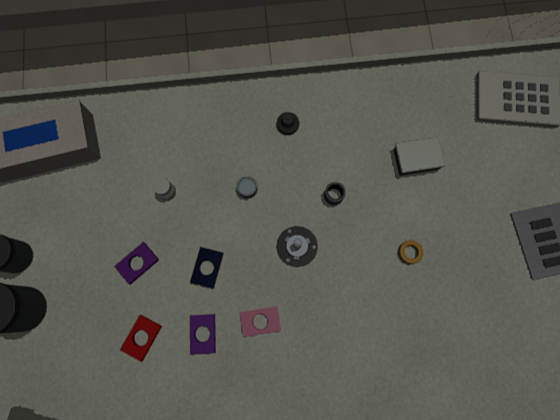

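View pics/a_side.png

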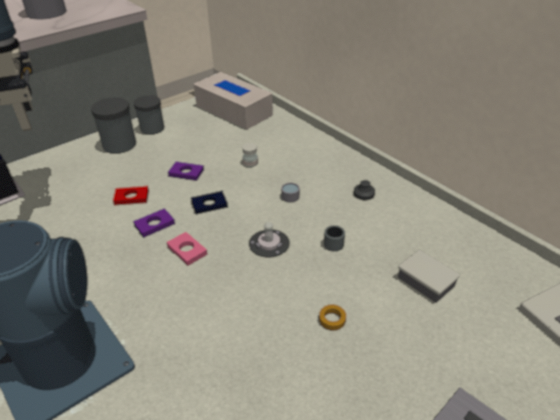

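View pics/a_wrist.png

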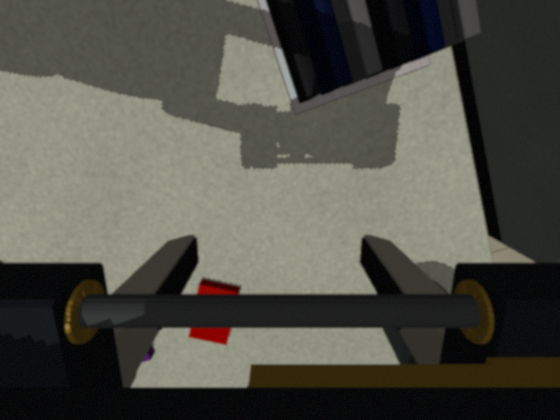

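The top view shows these candidates for the spacer: navy (207,267), purple (137,263), purple (203,334), red (141,338) and pink (260,321). I choose navy. The other parts are the shield tube (334,193), brass ring (411,252), loupe (247,187) and socket (297,245). The bystanders are the jar (165,190), weight (288,123) and box (419,156). I'll check the choice in a close crop.

```bash
python3 - <<'E'
import cv2, numpy as np
t=cv2.imread("pics/a_top.png"); s=cv2.imread("pics/a_side.png")
c=[cv2.resize(t[225:300,180:280],(400,300),interpolation=3),cv2.resize(t[160:220,225:305],(400,300),interpolation=3),
cv2.resize(s[170:245,180:280],(400,300),interpolation=3),cv2.resize(s[165:255,245:365],(400,300),interpolation=3)]
cv2.imwrite("pics/crop1.png",np.vstack([np.hstack(c[:2]),np.hstack(c[2:])]))
E
```

```text
(no output)
```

View pics/crop1.png

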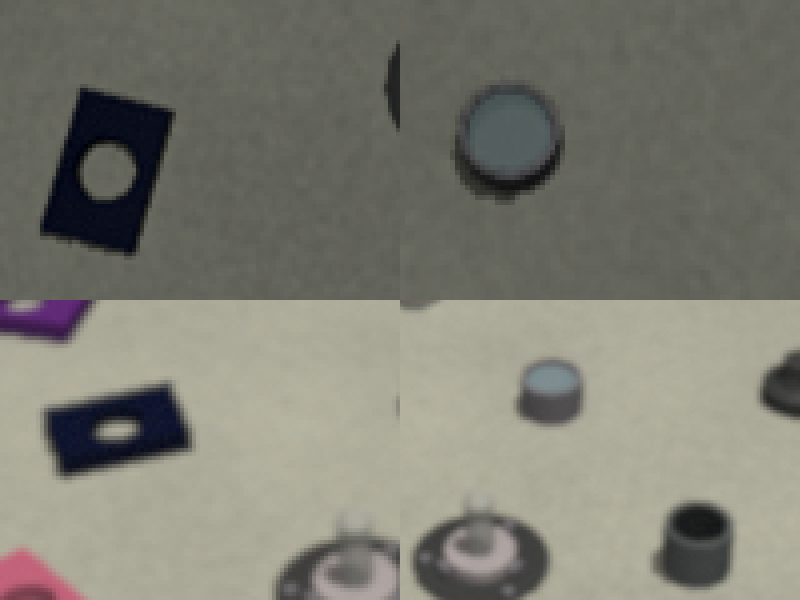

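The crop shows the navy plate with its round hole, lying flat, and the loupe standing lens up (grey-blue disc near its top). Next I'll measure all the objects from depth in the top and side views.

```bash
cat > h.py <<'E'
from station import env, eyes
import cv2, numpy as np
def cloud(n):
    s=eyes.snapshot(n); K=s["intrinsics"];T=s["world_from_camera"];d=s["range_z"].astype(float)
    v,u=np.indices(d.shape)
    P=np.stack([(u-K[0,2])/K[0,0]*d,(v-K[1,2])/K[1,1]*d,d],-1)@T[:3,:3].T+T[:3,3]
    P[d<=0]=np.nan
    return s,P
def ray_plane(s,uv,z):
    K=s["intrinsics"];T=s["world_from_camera"]
    uv=np.atleast_2d(np.asarray(uv,float))
    r=np.c_[(uv[:,0]-K[0,2])/K[0,0],(uv[:,1]-K[1,2])/K[1,1],np.ones(len(uv))]@T[:3,:3].T
    o=T[:3,3]; return (o+r*((z-o[2])/r[:,2])[:,None])[:,:2]
def top_face(P,c,R,z0,z1):
    m=(np.hypot(P[...,0]-c[0],P[...,1]-c[1])<R)&(P[...,2]>z0)&(P[...,2]<z1)
    return P[m][:,:],m
E
python3 - <<'E'
from h import *
seeds=dict(spacer=(196,250,.016),loupe=(247,187,.03),shield=(334,193,.04),ring=(411,252,.018),socket=(297,245,.012),jar=(165,190,.055),weight=(288,123,.036),box=(419,156,.038))
St,Pt=cloud("top"); Ss,Ps=cloud("side")
for k,(u,v,h) in seeds.items():
    c=ray_plane(St,(u,v),h)[0]
    out=[]
    for P in (Pt,Ps):
        q,m=top_face(P,c,.075 if k in('box','spacer') else .05,h-.006,h+.006)
        if len(q)<5: out.append(len(q));continue
        x=(q[:,:2]*1000).astype(np.float32)
        (cc,r)=cv2.minEnclosingCircle(x); rr=cv2.minAreaRect(x)
        out.append((len(q),np.round(cc,1),round(r,1),np.round(rr[0],1),np.round(rr[1],1),round(rr[2],1),round(float(np.median(q[:,2]))*1000,1)))
    print(k,c.round(3),*out,sep="\n   ")
for P in(Pt,Ps): 
    f=P[(abs(P[...,2])<.01)&(P[...,0]>.3)&(P[...,0]<.6)]; print("floor",np.median(f[:,2]))
E
```

```text
spacer
   [0.507 0.234]
   (631, array([465.9, 215.2]), 48.0, array([465.3, 214.6]), array([54.6, 83.9]), 69.5, 15.4)
   (363, array([465., 214.]), 48.1, array([466.8, 213.4]), array([61.6, 82.4]), 73.3, 15.9)
loupe
   [0.639 0.105]
   (264, array([641.5, 106.4]), 24.0, array([641.6, 106. ]), array([46.2, 46.6]), 39.0, 26.9)
   (188, array([641.6, 105.8]), 27.0, array([641.8, 105.8]), array([53.7, 43.3]), 50.8, 27.8)
shield
   [ 0.6   -0.093]
   (179, array([603.4, -95.5]), 24.2, array([603.1, -95.8]), array([46.5, 46.1]), 9.3, 38.8)
   (188, array([603.6, -97.3]), 25.9, array([603.2, -96.8]), array([48.2, 45.2]), 47.0, 39.8)
ring
   [ 0.449 -0.252]
   (291, array([ 450.2, -252.2]), 27.3, array([ 449.7, -252. ]), array([51.7, 52.2]), 69.7, 17.6)
   (378, array([ 449.4, -253.1]), 28.1, array([ 450. , -253.3]), array([53.8, 51. ]), 46.3, 18.2)
socket
   [0.494 0.004]
   (331, array([487.6,   8.2]), 43.1, array([486.4,   9. ]), array([62.4, 66.8]), 57.5, 11.5)
   (259, array([490.7,   3.9]), 41.5, array([490.3,   2.6]), array([69.2, 68.7]), 52.5, 11.9)
jar
   [0.645 0.288]
   (238, array([656.1, 297.9]), 20.2, array([655.8, 297.3]), array([38.2, 39. ]), 59.4, 54.1)
   (112, array([651.8, 297.1]), 22.5, array([653.4, 294.8]), array([40.8, 37.1]), 25.3, 54.9)
weight
   [ 0.784 -0.007]
   (96, array([795.8,  -7. ]), 13.9, array([796. ,  -8.3]), array([24.3, 25.2]), 86.2, 34.9)
   (73, array([795.5,  -8. ]), 16.7, array([794.2,  -7.3]), array([32.3, 24.6]), 42.3, 36.2)
box
   [ 0.668 -0.303]
   (1333, array([ 671.4, -305.2]), 61.2, array([ 671.2, -306.1]), array([ 75.4, 105.1]), 3.5, 37.3)
   (1393, array([ 670.7, -307. ]), 61.6, array([ 671. , -307.3]), array([ 76.5, 103.9]), 3.3, 39.0)
floor -0.0002049360377135434
floor 0.0008539035573322806
```

```bash
python3 - <<'E'
from h import *
for n,(u,v) in (("top",(297,245)),("side",(269,242))):
    s,P=cloud(n); g=cv2.cvtColor(s["pixels"],cv2.COLOR_BGR2GRAY)
    x0,y0=u-45,v-45; g=g[y0:y0+90,x0:x0+90]
    bg=np.median(g); m=(abs(g.astype(int)-bg)>bg*0.25).astype(np.uint8)*255
    m=cv2.morphologyEx(m,cv2.MORPH_OPEN,np.ones((3,3)))
    cs,_=cv2.findContours(m,cv2.RETR_EXTERNAL,cv2.CHAIN_APPROX_NONE)
    c=min(cs,key=lambda c:-cv2.contourArea(c))[:,0]+[x0,y0]
    w=ray_plane(s,c,0.0)*1000
    # circle LSQ
    from scipy.optimize import least_squares
    f=least_squares(lambda p:np.hypot(w[:,0]-p[0],w[:,1]-p[1])-p[2],[490,2,48],loss="soft_l1")
    print(n,bg,len(c),f.x.round(1),np.abs(f.fun).max().round(1))
    # flange depth & cylinder
    q,_=top_face(P,(.49,.004),.04,.052,.068); print("cyltop",len(q),q.mean(0).round(4) if len(q) else '')
E
```

```text
top 98.0 131 [493.7   4.9  46.7] 11.6
cyltop 61 [0.492  0.0047 0.0583]
side 169.0 99 [494.5   4.5  47.2] 2.2
cyltop 51 [0.4909 0.0012 0.0582]
```

```bash
cat >> h.py <<'E'
def quat(phi_deg):
    th=np.radians((phi_deg+90)/2); return [float(np.cos(th)),float(np.sin(th)),0.,0.]
E
python3 - <<'E'
from h import *
env.reach([.493,.12,.28],quat(70))
s,P=cloud("wrist"); cv2.imwrite("pics/w1.png",s["pixels"])
q,_=top_face(P,(.466,.214),.075,.009,.022);print(len(q),cv2.minAreaRect((q[:,:2]*1000).astype(np.float32)) if len(q) else '')
q,_=top_face(P,(.493,.004),.03,.052,.068); print("cyltop",len(q),q.mean(0).round(4) if len(q) else '')
print(env.get_t(),env.get_tcp_pos(),env.get_joints().round(2))
E
```

```text
3342 ((466.4639892578125, 213.89468383789062), (54.658870697021484, 83.69795227050781), 69.60630798339844)
cyltop 273 [0.4924 0.0058 0.0586]
2.225 [0.4927706  0.12092597 0.28009146] [ 0.02  0.2   1.67  0.    1.27 -1.2 ]
```

View pics/w1.png

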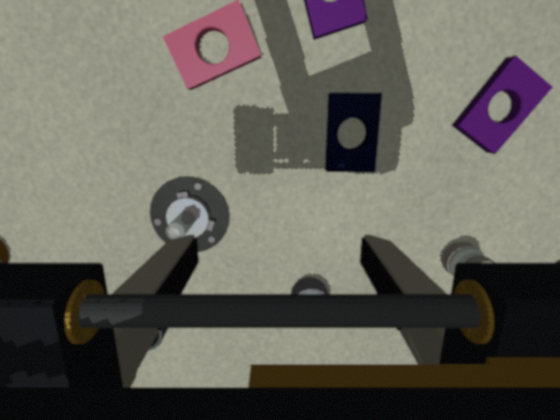

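The wrist view shows the navy plate at (352,132) and the socket plate at (190,215). The spacer centre agrees with the other views to about 1 mm. I'll fit the socket from this view, then grasp the plate.

```bash
python3 - <<'E'
from h import *
from scipy.optimize import least_squares
s,P=cloud("wrist"); g=cv2.cvtColor(s["pixels"],cv2.COLOR_BGR2GRAY)
x0,y0=140,165; g=g[y0:y0+70,x0:x0+100]; bg=np.percentile(g,80)
m=(g<bg*.7).astype(np.uint8)*255
c=np.concatenate([k for k in cv2.findContours(m,cv2.RETR_EXTERNAL,1)[0]])[:,0]
c=c[(c[:,0]>2)&(c[:,0]<55)&(c[:,1]<67)&(c[:,1]>0)]+[x0,y0]
w=ray_plane(s,c,0.)*1000
f=least_squares(lambda p:np.hypot(w[:,0]-p[0],w[:,1]-p[1])-p[2],[493,5,48],loss="soft_l1");print(f.x,len(c))
x,y=.4662,.2143
env.reach([x,y,.16],quat(69.6)); env.move_straight([x,y,.0865],.1)
print(env.get_force().round(1)); env.set_gripper(0.0); print(env.get_finger_gap()*93,env.get_tcp_pos(),env.get_force().round(1))
env.move_straight([x,y,.2],.1); print(env.get_finger_gap()*93,env.get_force().round(1),env.get_t())
s=eyes.snapshot("side"); cv2.imwrite("pics/s2.png",s["pixels"])
s=eyes.snapshot("wrist"); cv2.imwrite("pics/w2.png",s["pixels"])
E
```

```text
[475.76847877 -12.20072707  25.32062488] 189
[-0.1  0.6  0.4]
53.77362556136067 [0.46623458 0.21438559 0.08657312] [ 0.2 -0.2  1.6]
53.77309803769794 [-0.4  0.7 -0.8] 5.8083
```

View pics/s2.png

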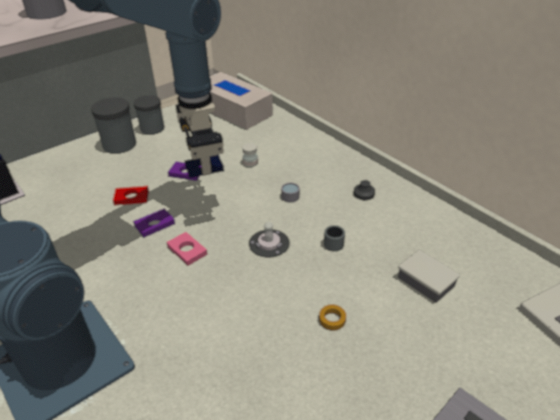

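View pics/w2.png

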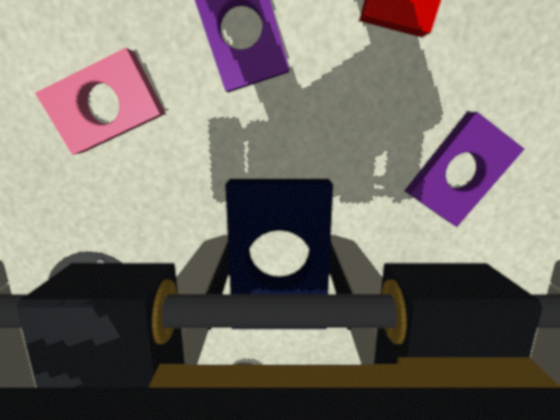

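The plate is held level in the jaws; its hole is at (279,253) in the wrist view. The wrist socket fit latched onto a bad contour, so I'm discarding it. I'll hover over the socket and check the alignment.

```bash
python3 - <<'E'
from h import *
x,y=.4935,.0045
env.move_straight([x,y,.2],.2)
env.move_straight([x,y,.165],.1)
p=env.get_tcp_pos(); print(p)
zt=p[2]-.0865+.016
s,P=cloud("wrist"); cv2.imwrite("pics/w3.png",s["pixels"])
for n,Q in (("wrist",P),("top",cloud("top")[1]),("side",cloud("side")[1])):
    m=(np.hypot(Q[...,0]-x,Q[...,1]-y)<.06)&(abs(Q[...,2]-zt)<.006)
    px=s["pixels"].astype(int)
    q=Q[m]; print(n,len(q),q.mean(0).round(4) if len(q) else '', cv2.minAreaRect((q[:,:2]*1000).astype(np.float32)) if len(q)>4 else '')
o=eyes.snapshot("side"); cv2.imwrite("pics/s3.png",cv2.resize(o["pixels"][150:300,170:370],(800,600),interpolation=3))
E
```

```text
[0.49344799 0.00498506 0.16495067]
wrist 9787 [0.4792 0.0086 0.0947] ((493.784912109375, 3.2686119079589844), (82.44261932373047, 84.85155487060547), 70.07313537597656)
top 281 [0.4637 0.0146 0.0943] ((468.93548583984375, 13.603958129882812), (55.6259765625, 33.01686096191406), 69.5975341796875)
side 423 [ 0.4798 -0.0021  0.0949] ((491.7044677734375, 1.320281982421875), (80.86140441894531, 84.52790832519531), 69.08099365234375)
```

View pics/s3.png

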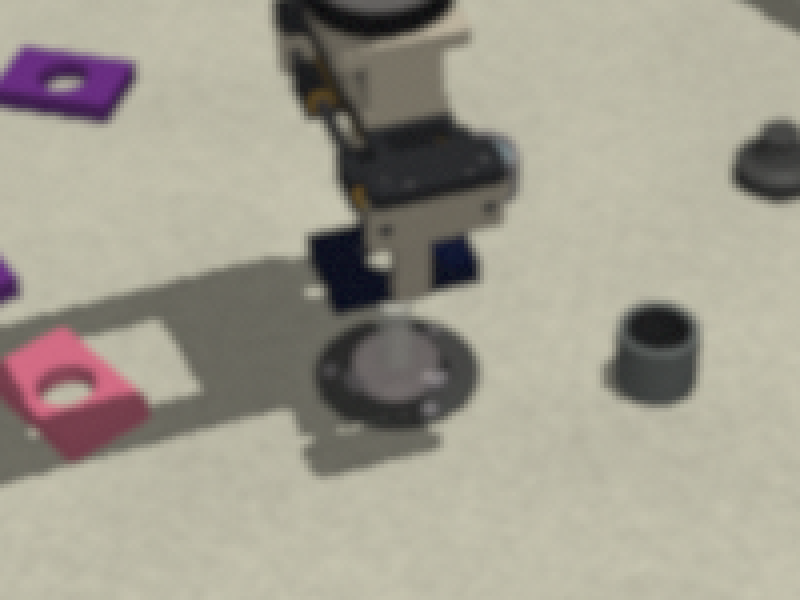

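View pics/w3.png

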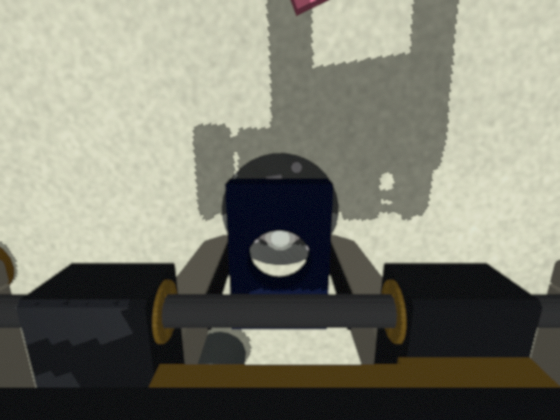

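The wrist view shows the cylinder top centred sideways in the hole at (279,240). The side view shows the plate level above the socket. Lowering now.

```bash
python3 - <<'E'
from h import *
x,y=.4935,.0045
for z in (.135,.12,.108,.102,.0995,.0985):
    env.move_straight([x,y,z],.05); f=env.get_force(); print(z,env.get_tcp_pos().round(4),f.round(1))
    if abs(f[2])>8 or np.hypot(*f[:2])>8: break
E
```

```text
0.135 [0.4936 0.0045 0.1349] [-0.1 -0.7 -0. ]
0.12 [0.4932 0.0046 0.1196] [ 0.1  0.2 -0.5]
0.108 [0.4932 0.0046 0.1076] [ 1.3  0.4 -0.9]
0.102 [0.4933 0.0045 0.1017] [ 0.1  0.3 -0.4]
0.0995 [0.4935 0.0045 0.0994] [0.1 0.1 0. ]
0.0985 [0.4936 0.0045 0.0986] [ 0.3 -0.5 -0.3]
```

```bash
python3 - <<'E'
from h import *
x,y=.4935,.0045
for z in (.0981,.0977,.0973):
    env.move_straight([x,y,z],.02); env.pause(.1); f=env.get_force(); print(z,env.get_tcp_pos().round(4),f.round(1))
    if f[2]>2.5: break
env.set_gripper(1.0); env.pause(.3)
env.move_straight([x,y,.2],.12); env.move_straight([x,y+.1,.3],.25)
s,P=cloud("wrist"); cv2.imwrite("pics/w4.png",s["pixels"])
t,Pt=cloud("top")
for n,Q in (("wrist",P),("top",Pt),("side",cloud("side")[1])):
    q,_=top_face(Q,(x,y),.06,.022,.034); print(n,len(q),cv2.minAreaRect((q[:,:2]*1000).astype(np.float32)),np.median(q[:,2]))
    q,_=top_face(Q,(x,y),.025,.05,.068); print("cyl",len(q),q.mean(0) if len(q) else '')
cv2.imwrite("pics/t4.png",cv2.resize(t["pixels"][200:290,240:360],(800,600),interpolation=3))
print(env.get_t())
E
```

```text
0.0981 [0.4936 0.0045 0.0986] [-0.8  0.9  6.3]
wrist 2444 ((493.4309387207031, 2.495452880859375), (54.665584564208984, 84.43048095703125), 69.44184112548828) 0.02843134054178237
cyl 280 [0.49295903 0.00541663 0.05833607]
top 396 ((491.02288818359375, 0.4986686706542969), (47.400184631347656, 85.19163513183594), 69.26049041748047) 0.027749855396827616
cyl 33 [0.49061826 0.00122538 0.05851184]
side 566 ((492.1002197265625, 3.4022789001464844), (60.15272903442383, 85.59136199951172), 68.86229705810547) 0.02823927057696074
cyl 58 [0.49035587 0.00061481 0.05729361]
13.5
```

View pics/w4.png

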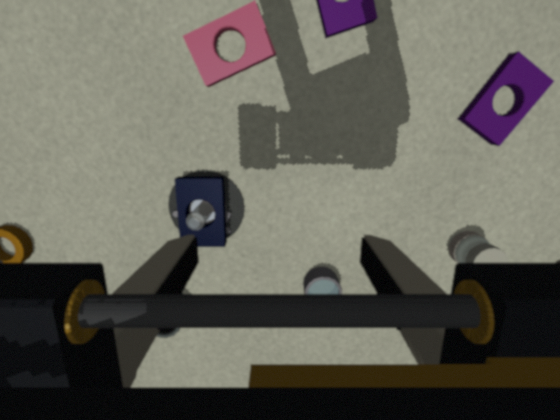

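View pics/t4.png

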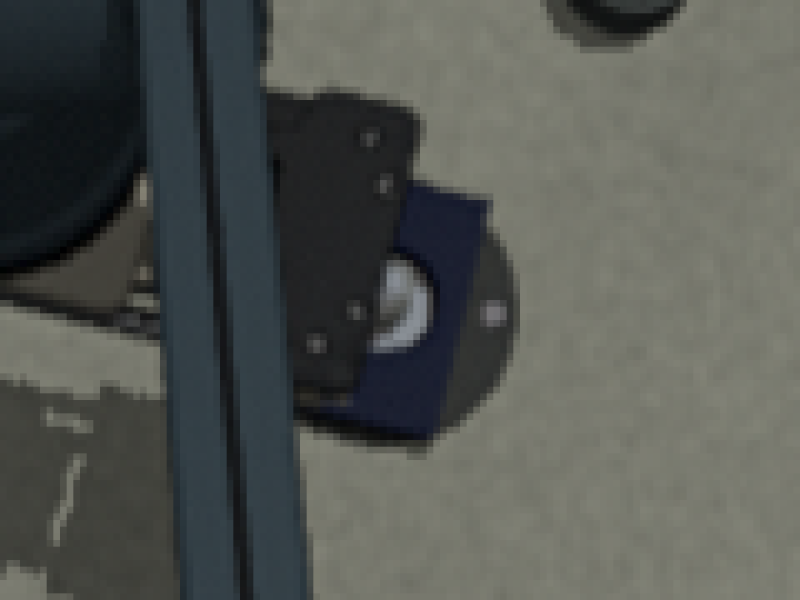

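The wrist view shows the spacer lying flat around the cylinder at (201,212), top face at 28 mm, centre about 1–2 mm from the axis. Next is the shield.

```bash
cat >> h.py <<'E'
def pick(x,y,zt,phi,lift=.25):
    env.reach([x,y,.2],quat(phi)); env.move_straight([x,y,zt],.1)
    env.set_gripper(0.0); print("gap",env.get_finger_gap()*93,"tcp",env.get_tcp_pos().round(4),env.get_force().round(1))
    env.move_straight([x,y,zt+.01],.03); env.move_straight([x,y,lift],.12); print("gap",env.get_finger_gap()*93,env.get_force().round(1),env.get_t())
def blob(n,c,R,z0,z1):
    s,P=cloud(n); q,m=top_face(P,c,R,z0,z1)
    if len(q)<5: return n,len(q)
    cc,r=cv2.minEnclosingCircle((q[:,:2]*1000).astype(np.float32))
    return n,len(q),np.round(cc,1),round(r,1),round(float(np.median(q[:,2])*1000),1)
def lower(x,y,zs,fmax=4):
    f0=env.get_force()
    for z in zs:
        env.move_straight([x,y,z],.04); env.pause(.08); f=env.get_force()-f0
        print(z,env.get_tcp_pos().round(4),f.round(1))
        if f[2]>fmax or np.hypot(*f[:2])>8: return True
    return False
E
python3 - <<'E'
from h import *
env.reach([.58,-.04,.28],quat(70)); print(blob("wrist",(.6033,-.0963),.04,.034,.046))
pick(.6033,-.0963,.089,70)
x,y=.4935,.0045
env.move_straight([x,y,.25],.2); env.move_straight([x,y,.20],.1)
s=eyes.snapshot("wrist"); cv2.imwrite("pics/w5.png",s["pixels"]); 
o=eyes.snapshot("side"); cv2.imwrite("pics/s5.png",cv2.resize(o["pixels"][150:300,170:370],(800,600),interpolation=3))
p=env.get_tcp_pos();print(p, blob("wrist",p[:2],.035,p[2]-.089+.035,p[2]-.089+.045))
E
```

```text
('wrist', 815, array([604.5, -96.6]), 23.9, 40.1)
gap 48.360327545520946 tcp [ 0.6033 -0.0962  0.089 ] [-0.9  0.5 -1.1]
gap 48.20860107012075 [-0.7  0.5 -3.6] 18.6833
[0.49414347 0.00426614 0.20071359] ('wrist', 3287, array([486.2,   7.1]), 33.9, 151.9)
```

View pics/w5.png

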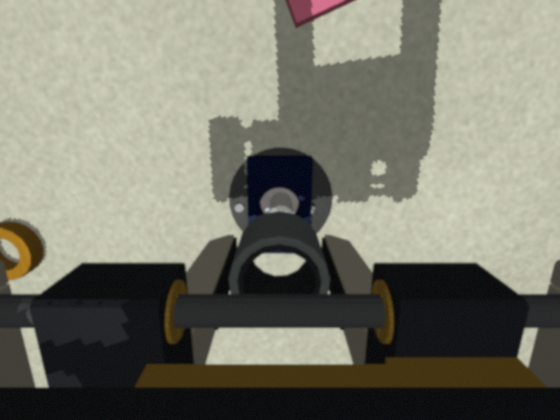

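View pics/s5.png

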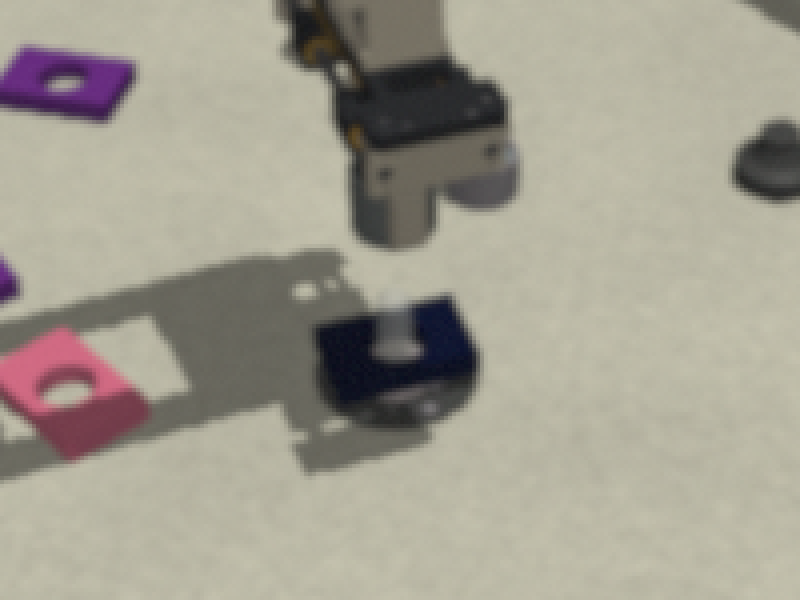

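The shield is held upright at (280,263) in the wrist view, in line with the cylinder at (280,203). Lowering.

```bash
python3 - <<'E'
from h import *
x,y=.493,.0042
print(lower(x,y,(.17,.15,.135,.125,.120,.1180,.1174,.1170,.1166,.1162),3))
E
```

```text
0.17 [0.4932 0.0042 0.1703] [ 0.6 -1.4 -0.5]
0.15 [0.4932 0.0042 0.1501] [ 0.  -1.3  0.1]
0.135 [0.4931 0.0042 0.135 ] [ 0.5 -1.8 -0.3]
0.125 [0.493  0.0042 0.1249] [ 0.3 -1.8 -0. ]
0.12 [0.493  0.0042 0.1199] [ 0.4 -1.1 -1.3]
0.118 [0.493  0.0042 0.118 ] [ 0.5 -0.4 -0.4]
0.1174 [0.493  0.0042 0.1174] [ 0.6 -1.1 -0. ]
0.117 [0.493  0.0042 0.117 ] [ 0.1 -0.2 -0.2]
0.1166 [0.493  0.0042 0.1169] [-2.2 -1.5  6.6]
True
```

```bash
python3 - <<'E'
from h import *
x,y=.493,.0042
env.set_gripper(1.0); env.pause(.3)
env.move_straight([x,y,.2],.12); env.move_straight([.45,-.10,.28],.25)
env.reach([.44,-.14,.28],quat(70))
s=eyes.snapshot("wrist"); cv2.imwrite("pics/w6.png",s["pixels"])
for n in ("wrist","side","top"):
    print(blob(n,(x,y),.04,.062,.075)); print(blob(n,(.45,-.2525),.04,.013,.023))
o=eyes.snapshot("side"); cv2.imwrite("pics/s6.png",cv2.resize(o["pixels"][150:300,170:370],(800,600),interpolation=3))
print(env.get_t())
E
```

```text
('wrist', 1158, array([493.6,   1.9]), 24.4, 68.0)
('wrist', 898, array([ 450.8, -252.8]), 26.8, 18.2)
('side', 186, array([494. ,   1.3]), 27.0, 67.6)
('side', 367, array([ 449.7, -254. ]), 28.4, 18.3)
('top', 196, array([492.6,   2.6]), 24.0, 67.1)
('top', 0)
28.2833
```

View pics/w6.png

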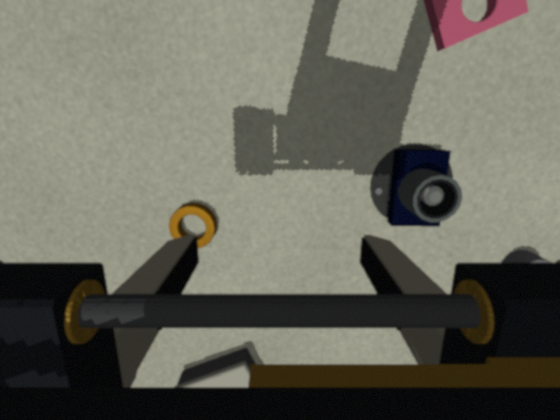

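View pics/s6.png

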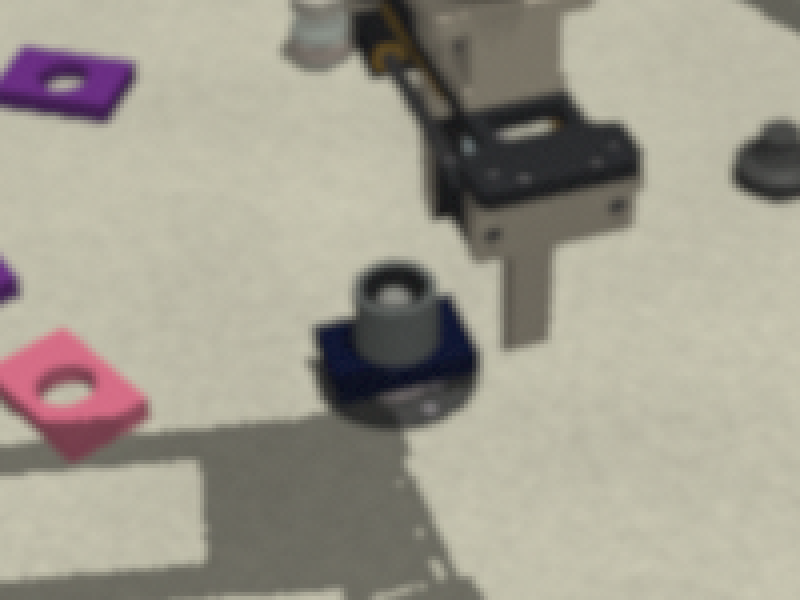

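The wrist view shows the shield upright over the cylinder at (435,198) with its top at 68 mm. The ring is at (193,226). Next is the ring.

```bash
python3 - <<'E'
from h import *
pick(.4503,-.2527,.088,70)
x,y=.4933,.004
env.move_straight([x,y,.25],.2); env.move_straight([x,y,.21],.1)
s=eyes.snapshot("wrist"); cv2.imwrite("pics/w7.png",s["pixels"])
hit=lower(x,y,(.18,.165,.159,.157,.1564,.1560,.1556,.1552,.1548),3)
if hit:
    env.set_gripper(1.0); env.pause(.3); env.move_straight([x,y,.24],.12); env.reach([.55,.05,.28],quat(70))
    s=eyes.snapshot("wrist"); cv2.imwrite("pics/w8.png",s["pixels"])
    for n in ("wrist","side","top"):
        print(blob(n,(.4935,.004),.04,.080,.092)); print(blob(n,(.6415,.106),.04,.02,.035))
    o=eyes.snapshot("side"); cv2.imwrite("pics/s8.png",cv2.resize(o["pixels"][150:300,170:370],(800,600),interpolation=3))
print(env.get_t())
E
```

```text
gap 53.609894218389414 tcp [ 0.4503 -0.2526  0.0881] [-0.4  0.6  1.6]
gap 53.81994742942682 [-0.4  0.1 -1.6] 32.775
0.18 [0.4935 0.004  0.1803] [-2.3  0.5  1. ]
0.165 [0.4934 0.004  0.165 ] [-1.  -0.3  0.9]
0.159 [0.4933 0.004  0.1589] [-0.7 -0.2  1.2]
0.157 [0.4933 0.004  0.157 ] [-1.  -0.6  1. ]
0.1564 [0.4933 0.004  0.1564] [-1.3 -0.5  0. ]
0.156 [0.4934 0.004  0.1561] [-1.2 -0.3  1. ]
0.1556 [0.4934 0.004  0.156 ] [-2.2  0.6  7.9]
('wrist', 1968, array([493.9,   2.3]), 26.8, 86.4)
('wrist', 1002, array([643.1, 105. ]), 24.0, 26.7)
('side', 263, array([491.7,   2.3]), 28.1, 85.6)
('side', 216, array([641.8, 104.3]), 25.8, 27.1)
('top', 218, array([492.4,   3.4]), 26.7, 85.3)
('top', 1)
40.9167
```

```bash
python3 -c "
import cv2,numpy as np
cv2.imwrite('pics/m8.png',np.hstack([cv2.resize(cv2.imread(f'pics/{n}.png'),(400,300)) for n in('w7','w8')]))"
```

```text
(no output)
```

View pics/m8.png

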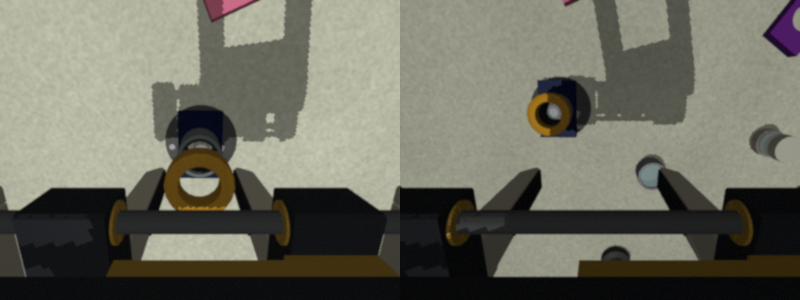

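View pics/s8.png

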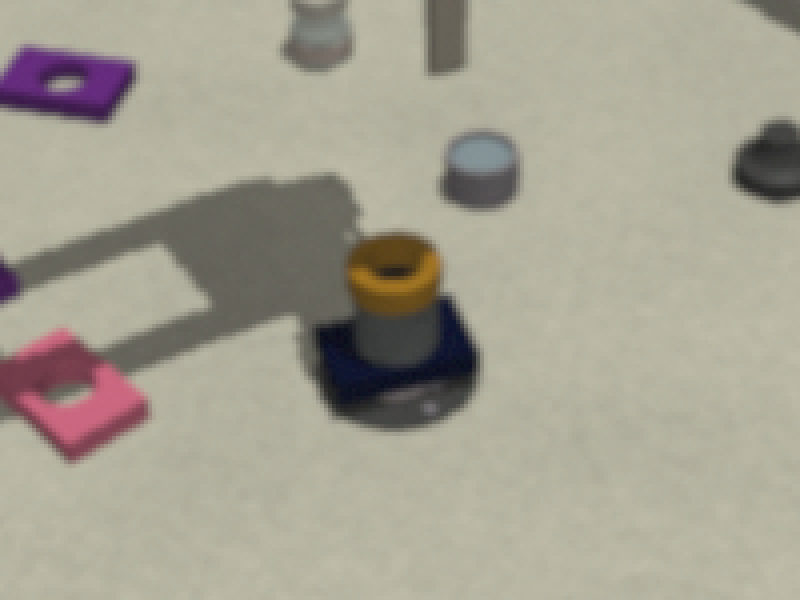

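The ring is level and centred on the shield, with its top at 86 mm (side crop at (395,275)). The loupe is still lens up at (482,168) in that crop. Last part.

```bash
python3 - <<'E'
from h import *
pick(.6422,.1055,.089,70,.26)
x,y=.4933,.004
env.move_straight([x,y,.26],.2); env.move_straight([x,y,.22],.1)
s=eyes.snapshot("wrist"); cv2.imwrite("pics/w9.png",s["pixels"])
hit=lower(x,y,(.195,.183,.178,.1758,.1752,.1748,.1744,.1740,.1736,.1732),3)
if hit:
    env.set_gripper(1.0); env.pause(.3); env.move_straight([x,y,.27],.12); env.reach([.50,.2,.3],quat(70))
    s=eyes.snapshot("wrist"); cv2.imwrite("pics/w10.png",s["pixels"])
    for n in ("wrist","side","top"):
        print(blob(n,(.4935,.004),.04,.108,.122))
    for n,c,h in(("jar",(.655,.297),.055),("weight",(.7955,-.0075),.036),("box",(.671,-.306),.038)): print(n,blob("side",c,.075,h-.006,h+.006))
    o=eyes.snapshot("side"); cv2.imwrite("pics/s10.png",cv2.resize(o["pixels"][150:300,170:370],(800,600),interpolation=3)); cv2.imwrite("pics/s10f.png",o["pixels"])
print(env.get_t())
E
python3 -c "
import cv2,numpy as np
cv2.imwrite('pics/m10.png',np.hstack([cv2.resize(cv2.imread(f'pics/{n}.png'),(400,300)) for n in('w10','s10f')]))"
```

```text
gap 47.224028271702146 tcp [0.6422 0.1056 0.089 ] [0.1 0.4 1.2]
gap 46.98303459629955 [ 0.4 -0.4  0. ] 45.5417
0.195 [0.4935 0.004  0.1952] [-0.4 -1.9  0.9]
0.183 [0.4934 0.004  0.183 ] [-0.2 -1.5  0.8]
0.178 [0.4933 0.004  0.178 ] [ 0.2 -1.3  0.3]
0.1758 [0.4933 0.004  0.1758] [-0.5 -0.8  0. ]
0.1752 [0.4933 0.004  0.1752] [-0.9 -0.4  1. ]
0.1748 [0.4934 0.004  0.175 ] [-0.3  0.4  1.2]
0.1744 [0.4935 0.004  0.1749] [-1.7 -1.   7.2]
('wrist', 960, array([494. ,   2.6]), 24.2, 112.9)
('side', 299, array([492.7,   1.7]), 24.9, 113.1)
('top', 406, array([493.1,   2.4]), 23.7, 112.7)
jar ('side', 110, array([654.2, 300.4]), 23.6, 54.7)
weight ('side', 72, array([796.3,  -9.2]), 16.2, 36.4)
box ('side', 1382, array([ 670.7, -306.9]), 61.5, 39.0)
53.625
```

View pics/m10.png

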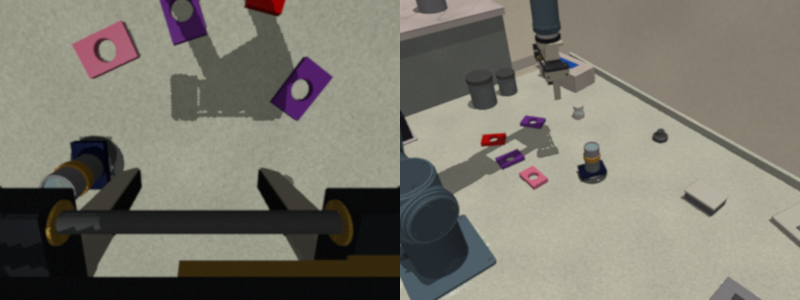

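View pics/s10.png

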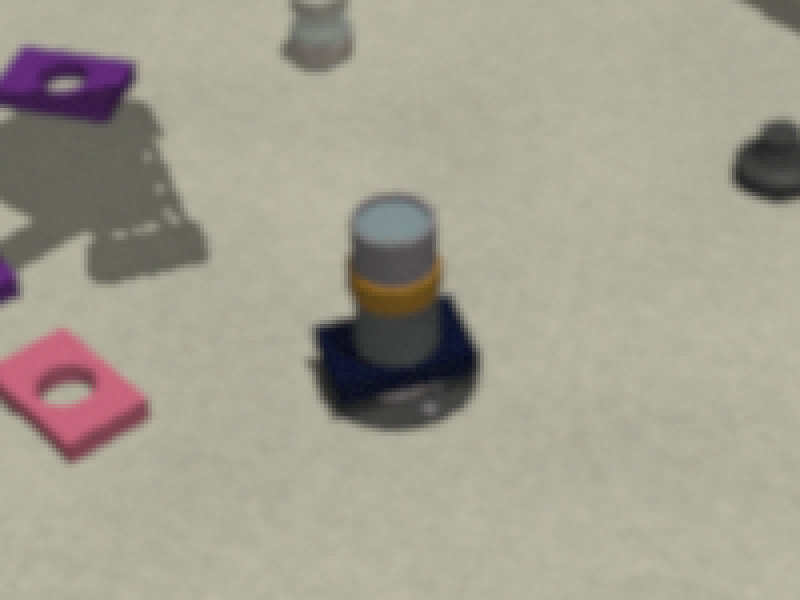

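The side crop shows the complete upright column at (395,290), with the loupe lens up on top. The arm is clear and the bystanders are where they were. Handing in.

```bash
python3 -c "
from station import env
print(env.get_force().round(1)); env.close_job(); print(env.get_t())"
```

```text
[-0.2 -0.5  0.4]
the job is handed in; nothing more can be done
the job is handed in; nothing more can be done
```

I built the column on the socket in the required order (navy spacer, shield, brass ring, loupe lens up). Each part was lowered until the wrist force showed contact, then released. The job was handed in at about 54 s; no verdict was reported.

- **Column:** after each placing, the part's top height matched its stacked height: 28, 68 and 86 mm for the first three. The loupe's lens face read about 113 mm, as expected just below its rim. The column stood upright in the last picture. The shield, ring and loupe centred within about 3 mm of my estimate of the socket axis, and the spacer within about 2 mm in the wrist view. The top and side views of the spacer, partly blocked by the arm or the cylinder, put it up to about 5 mm off.
- **Bystanders:** the jar, weight and marker box were re-measured in the side view. The jar reads about 4 mm from its first fit, which I put down to fit noise because nothing came near it. The weight and box agree within about 2 mm. The limit is 15 mm.
- **Checks that failed or disagreed:** the wrist-camera fit of the socket cover plate failed on a bad contour, so I discarded it and used the top and side fits. The depth readings of the clear cylinder's top disagreed with those fits by up to about 4 mm.

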